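# Set the drill jig to its second station

### The arm

A 7-joint arm with a two-finger parallel gripper is mounted at the origin on the work surface. World frame = base frame: x ahead of the robot, y to its left, z up, the work surface at z = 0. Lengths are in m, angles in rad, forces in N, time in s.
With the tool pointing down it reaches from about 0.4 to 0.875 m from the base axis. Payload 19.3 kg.
Tool frame: the origin (TCP) lies at the very end of the fingers, on their centre line; the grasp point (between the pads) lies 19 mm behind it; z points along the fingers, y is the direction in which the jaws open and shut (so a half turn about z gives the same grasp; the last joint's range is limited). The gripper opens to 85 mm and grips with 20 to 120 N. Pads are 22 mm wide; open, the fingers measure 114 mm over their backs; the gripper's body (76 mm by 85 mm) begins 54 mm behind the grasp point. The pads swing forward as they close: fully open they stand 13 mm farther back than shut.
Start: joints at [-1.398, 0.521, -0.036, 1.599, 0.021, 1.021, -0.113], TCP at [0.15, 0.607, 0.231] pointing down, gripper open.
Joint ranges: [-2.91, 2.91], [-0.3, 2.13], [-1.5, 1.42], [0.17, 2.43], [-1.26, 4.41], [0.16, 1.93], [-2.52, 2.52]. Speed limits (rad/s): [1.89, 1.89, 2.39, 2.39, 3.01, 3.01, 3.01].

### API

Orientations are given as [roll, pitch, yaw] about the fixed x, y, z axes, in that order (R = Rz(yaw) Ry(pitch) Rx(roll)).
In Python, from workcell import bot gives the robot as it stands.
- The arm moves only by the tool apply_moves, never from a script. Its argument "commands" is a list of rows, each an object with "travel": the shift along the tool's x, y, z in m, a list of three; "twist": the turn, a rotation vector about the tool's x, y, z in degrees, a list of three; "claw": the finger opening in m, from 0 to 0.0854. A call has 1 to 10 rows; each row is the pose to reach, as a shift and turn from the pose commanded when the call began, along the tool's axes at that moment; what a row does not reach only later rows make up. A row lasts 1/10 s, in which the tool goes at most 50 mm and 8.59 degrees, less where a joint would pass 70% of its speed; a pose out of reach is approached as far as the arm can. A call with a gripper value outside its range is refused whole. The fingers move at their own pace and stop on an object; "force" is the grip in N (left out, the last holds). Time passes only in rows, so rows that repeat a pose let the fingers close. It gives the time, the measured TCP pose, the force and the opening at its end, in the units of the state.
- bot.observe(): the state, without advancing time (a new reading comes with each control period).
- bot.grab_frame(name): name is "side" or "top" or "wrist"; returns a dict with "frame" (420x560x3 uint8, blue, green, red), "fx", "fy", "cx", "cy" (pixels), "pose" (4x4, takes a point from camera to world coordinates); the wrist camera has in their place "tool_from_camera" (4x4, takes a point from camera to tool coordinates, whose origin is the TCP and whose axes are the flange's). Camera axes: x right, y up, looking along -z (the intrinsics and any distortion apply to the point x, -y, -z); pixel columns grow to the right and rows downward; lengths in m; the calibration is good to about 2 mm. A picture is of the moment at which its call begins: read the wrist's pose just before it. There is no depth.
- bot.job_done(): hands the job in, once; it reports no verdict.
The state is a dict: "clock": time; "qpos": joint angles; "qd": joint speeds; "joint_efforts": joint torques, N m; "position": TCP position; "tool_rot": TCP orientation; "force": force on the tool from outside, world axes, zero at the start; "moment": the same for the moment, N m; "grip_width": finger opening in m.
Only numpy, scipy, OpenCV 4.12 (cv2) and the standard library are available. Lean on these libraries where they do the work, as an engineer would, in place of code of your own. Each camera call takes 0.05 s, during which the arm holds its last target.

### The job

The first hole is drilled, so set the drill jig for the second: push the red handle of the eccentric cam round, clockwise seen from above, until the cam is at its low point against the stop. Only after that push the carriage forward at its blue push plate until its nose rests against the cam. Fingertip pushes do it all: nothing is lifted, the carriage stays flat between its rails with the workpiece in its nest, and the other things on the bench stay where they are.

Things in the scene. Friction and masses are not known exactly. Their poses are not given: they have to be found in the camera images.
- jig: Fixed drill jig. Origin: on the bench under the slide's centre line. x = FORWARD, the way the carriage slides (the robot's left, +y, within 0.35 rad), y to the left of that (towards the robot), z up. Aluminium base plate x -230 to 170, y +-75 mm, top at z 16 (all z: mm above the bench). Two steel guide rails beside the carriage, tops at z 28, x -220 to 65.
- drill_bush (a point): Top centre of the steel drill bush in the grey bridge that spans the slide: bush top at z 82. The bridge covers the jig's x 10 to 50, y +-73 mm, underside at z 64, top at z 76; posts at y +-57 to 73. Fixed to the jig.
- cam_pivot (a point): Fixed point on the cam's vertical pivot axis, at the jig's x 125 mm, y 0, z 24; axes as the jig's. The cam is a flat steel disc 64 mm across, its centre 10 mm off this axis, at z 18 to 30, ahead of the carriage's nose. Its rim is 42 mm from the axis at the high point (red dot) and 22 mm at the low point.
- cam (a joint): Cam angle, 0 to 3.14 rad, growing CLOCKWISE seen from above. At 0 the high point faces the carriage's nose and the lever points along the jig's +y; at 1.57 the lever points along +x; at 3.14, against the stop, the LOW point faces the nose and the lever points along -y. Stiff: stays where left; about 5 N on the handle turns it. Starts at 0 to 0.9.
- handle (a point): Centre of the red upright handle at the end of the cam's lever, 70 mm from the pivot axis, at z 61 mm. The handle is a round post 16 mm across, from z 41 to 82; the dark lever under it lies at z 32 to 40.
- carriage: Carriage, a grey plate 190 (x) x 80 (y) x 12 mm, lying loose between the rails on the base; slides along the jig's x with 1 mm side play. About 0.75 kg plus workpiece; a push of 3 to 6 N slides it. Origin: centre of its underside, z 16; x forward. With the cam low and the nose against it, the origin is at the jig's x 0; it starts 22 to 75 mm behind that.
- push_face (a point): Centre height point (z 56 mm) of the rear face of the blue upright push plate at the carriage's back end; plate 72 mm wide, 12 mm thick, z 28 to 76. Push here along the jig's +x.
- nose (a point): Middle of the front face of the carriage's dark nose pad (26 mm wide), at z 24 mm, the foremost point of the carriage. It meets the cam's rim.
- workpiece_mid (a point): Centre of the brass workpiece, 60 x 44 x 18 mm with one hole, lying loose in the shallow nest (8 mm deep) on the carriage, 40 mm ahead of the carriage's origin; its top is at z 46 mm.
- finished_part: Bystander: a finished brass plate with two holes, 60 x 44 x 18 mm, lying beside the jig. Origin: on its underside.
- chip_brush: Bystander: a chip brush with wooden handle, about 185 mm long and 20 mm high, lying beside the jig. Origin: on its underside.
- hex_key: Bystander: a small L-shaped steel hex key, 108 mm long and 6 mm thick, lying beside the jig. Origin: on its underside.
- setup_block: Bystander: a steel setup block 75 x 50 x 25 mm with drilled holes. Origin: on its underside.
- caliper: Bystander: a digital caliper, 200 mm long and 11 mm high, lying flat. Origin: on its underside.
- oil_bottle: Bystander: a white oil bottle with red cap, 56 mm across, 150 mm high. Origin: on its underside.
- parts_bin: Bystander: a blue open parts bin, 200 x 140 x 75 mm. Origin: on its underside.
Mind the look-alikes: they are no part of the job. Leave any green or purple look-alike of the carriage alone.

How it is judged:
By the outcome, as a careful person would: the job done as asked, in the order asked, and still so for the second after the job is handed in, with the robot touching nothing.
It also fails if it takes over 58 s, if anything falls off the work surface, if the arm or the gripper's body presses on something with over 40 N, if the wrist force passes 120 N, or if a joint passes its speed limit or range.

## Working session

There is one attempt and no reset: what is moved stays moved. The work goes in short steps, Python scripts to look and compute and a tool call to move; the robot and the scene stay as the last step left them, time stands still between calls to the robot, and variables do not carry over. Pictures are saved under pics/ and viewed, and the job is handed in when it is done.

Besides the shell and the picture viewer there is one more tool, called after "Emit:" as name([rows], argument=value, ...), one row to a line, values as JSON. apply_moves: Moves the arm, as the interface text tells. Its arguments: {"type":"object","properties":{"commands":{"type":"array"},"force":{"type":"number"}},"required":["commands"]}

```bash
mkdir -p pics; ls
python3 - <<'E'
from workcell import bot
import cv2
s=bot.observe();print({k:s[k] for k in('clock','position','tool_rot','force','grip_width')})
for n in('side','top','wrist'):
    f=bot.grab_frame(n);cv2.imwrite(f'pics/{n}0.png',f['frame'])
    print(n,{k:f[k] for k in f if k!='frame'})
E
```

```text
pics
{'clock': 0.0, 'position': array([0.15022327, 0.60633644, 0.23072246]), 'tool_rot': array([-3.14045205e+00,  1.16596746e-04,  2.89880992e+00]), 'force': array([-3.90440984e-01,  3.63764929e-01,  4.87503890e-05]), 'grip_width': 0.08564013651919977}
side {'fx': 503.6491338560493, 'fy': 503.6491338560493, 'cx': 270.3746472626199, 'cy': 209.04028232719367, 'pose': array([[ 8.82596611e-01,  2.34231131e-01, -4.07626053e-01,
         5.01243455e-02],
       [-4.70130403e-01,  4.41190116e-01, -7.64413949e-01,
        -9.21788577e-01],
       [ 7.91042031e-04,  8.66306562e-01,  4.99512077e-01,
         7.14896119e-01],
       [ 0.00000000e+00,  0.00000000e+00,  0.00000000e+00,
         1.00000000e+00]])}
top {'fx': 466.92988897835914, 'fy': 466.92988897835914, 'cx': 286.52508067642736, 'cy': 204.513781989037, 'pose': array([[-0.00540814,  0.98146713, -0.19155421,  0.28387127],
       [-0.99992891, -0.00734327, -0.00939384, -0.00609169],
       [-0.01062638,  0.19148979,  0.98143708,  1.43139862],
       [ 0.        ,  0.        ,  0.        ,  1.        ]])}
wrist {'fx': 297.2390100869207, 'fy': 297.2390100869207, 'cx': 279.24210324059703, 'cy': 209.96600136692433, 'tool_from_camera': array([[ 1.28144147e-03,  9.53641031e-01,  3.00943752e-01,
         7.68563441e-02],
       [ 9.99999179e-01, -1.22803466e-03, -3.66633896e-04,
        -2.21831655e-04],
       [ 1.99322317e-05,  3.00943974e-01, -9.53641822e-01,
        -1.42799939e-01],
       [ 0.00000000e+00,  0.00000000e+00,  0.00000000e+00,
         1.00000000e+00]])}
```

View pics/side0.png

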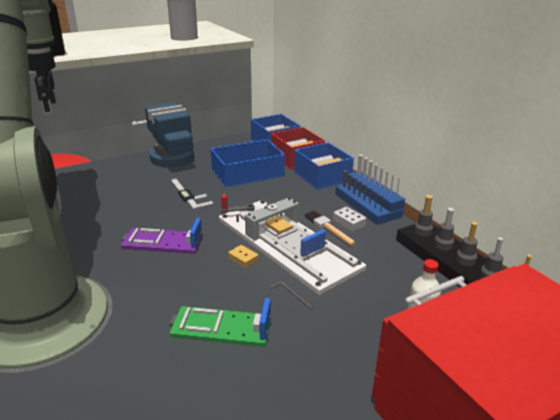

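View pics/top0.png

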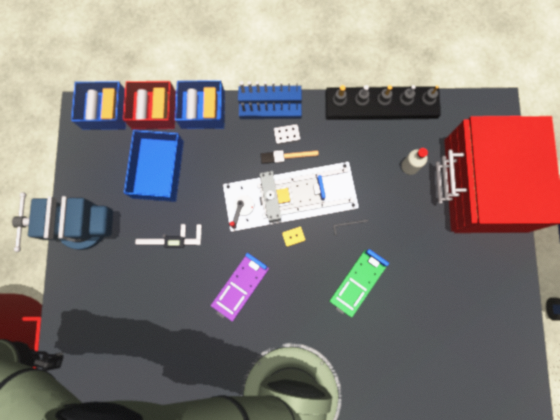

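View pics/wrist0.png

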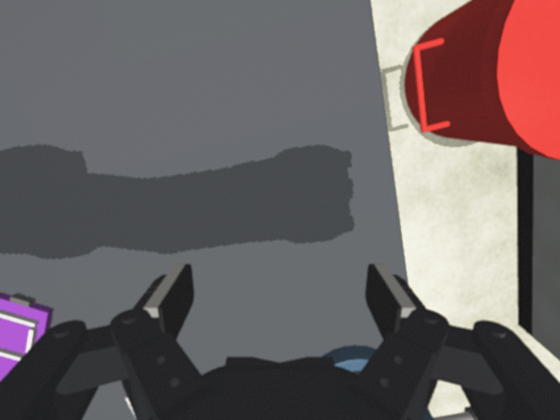

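The jig is the white plate at top (290,195), with the red handle at about (240,204) and its own blue push plate at about (321,187). The blue plates at (257,262) and (377,258) belong to the purple and green look-alikes. An enlarged crop should confirm this.

```bash
cat > h.py <<'E'
import numpy as np,cv2
from workcell import bot
def ray(f,u,v,pose=None):
    P=f['pose'] if pose is None else pose
    d=np.array([(u-f['cx'])/f['fx'],-(v-f['cy'])/f['fy'],-1.0])
    return P[:3,3],P[:3,:3]@d
def onz(f,u,v,z,pose=None):
    o,d=ray(f,u,v,pose);return o+d*(z-o[2])/d[2]
def proj(f,p,pose=None):
    P=f['pose'] if pose is None else pose
    c=P[:3,:3].T@(np.asarray(p)-P[:3,3]);return np.array([f['cx']-f['fx']*c[0]/c[2],f['cy']+f['fy']*c[1]/c[2]])
def wpose(f,s):
    from scipy.spatial.transform import Rotation as R
    T=np.eye(4);T[:3,:3]=R.from_euler('xyz',s['tool_rot']).as_matrix();T[:3,3]=s['position'];return T@f['tool_from_camera']
E
python3 - <<'E'
from h import *
f=bot.grab_frame('top');im=f['frame']
c=im[150:245,210:370];cv2.imwrite('pics/topc.png',cv2.resize(c,None,fx=5,fy=5,interpolation=cv2.INTER_CUBIC))
f2=bot.grab_frame('side');cv2.imwrite('pics/sidec.png',cv2.resize(f2['frame'][185:295,205:375],None,fx=4.7,fy=4.7,interpolation=cv2.INTER_CUBIC))
# plate
hsv=cv2.cvtColor(im,cv2.COLOR_BGR2HSV)
m=np.zeros(im.shape[:2],np.uint8);sub=((hsv[...,1]<50)&(hsv[...,2]>150));m[155:235,215:365]=255*sub[155:235,215:365]
n,l,st,ce=cv2.connectedComponentsWithStats(m);k=1+np.argmax(st[1:,4]);pts=np.argwhere(l==k)[:,::-1].astype(np.float32)
r=cv2.minAreaRect(pts);b=cv2.boxPoints(r);print(r)
for p in b:print(p,onz(f,*p,.016).round(4))
def cc(mask,x0,x1,y0,y1):
    q=np.zeros_like(m);q[y0:y1,x0:x1]=255*mask[y0:y1,x0:x1];n,l,st,ce=cv2.connectedComponentsWithStats(q)
    return [(st[i].tolist(),ce[i].round(1).tolist()) for i in range(1,n) if st[i,4]>3]
red=((hsv[...,0]<8)|(hsv[...,0]>172))&(hsv[...,1]>120)&(hsv[...,2]>60)
blue=(hsv[...,0]>100)&(hsv[...,0]<125)&(hsv[...,1]>120)
print('red',cc(red,215,265,180,235));print('blue',cc(blue,300,345,165,210))
E
```

```text
((289.6199951171875, 194.16001892089844), (52.41343307495117, 131.391357421875), 79.69515228271484)
[220.29599 180.12802] [0.6393 0.214  0.016 ]
[349.568   156.62402] [ 0.7122 -0.1918  0.016 ]
[358.944   208.19202] [ 0.5469 -0.2154  0.016 ]
[229.672   231.69601] [0.4767 0.1818 0.016 ]
red [([229, 222, 6, 5, 19], [232.0, 223.7])]
blue [([318, 176, 7, 23, 65], [321.0, 186.6])]
```

View pics/topc.png

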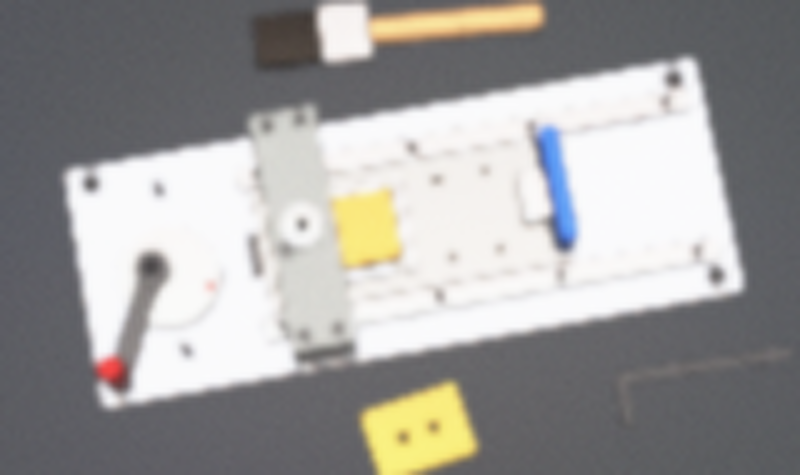

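View pics/sidec.png

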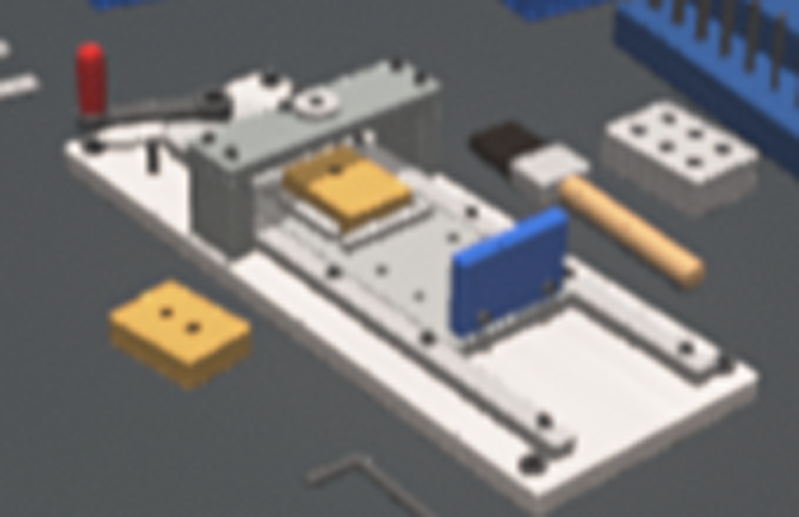

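The crop confirms it. The grey carriage with brass workpiece and blue plate at crop (558,185) is the one between the rails. The handle is at crop (110,370), the pivot at about (152,265) and the bush at about (302,223).

Run:
```python
from h import *
f=bot.grab_frame('top')
C=np.array([(66,170),(695,58),(745,288),(103,408)])/5-0.4+[210,150]
W=np.array([onz(f,*p,.016) for p in C])[:,:2]
J=np.array([[170,-75],[-230,-75],[-230,75],[170,75]])/1000
print(W.round(4), np.linalg.norm(np.diff(W,axis=0),axis=1))
mw=W.mean(0);mj=J.mean(0);H=(J-mj).T@(W-mw);U,S,V=np.linalg.svd(H);R=V.T@U.T
print('det',np.linalg.det(R));t=mw-R@mj;yaw=np.arctan2(R[1,0],R[0,0]);print('yaw',yaw,'org',t,'res',(W-(J@R.T+t)).round(4))
inv=lambda p:R.T@(p[:2]-t)
for n,p,z in(('pivot',(152,265),.041),('bush',(302,223),.082),('handle',(110,368),.082),('plateL',(547,130),.076),('plateR',(568,243),.076),('wp',(0,0),.046)):
    q=np.array(p)/5-.4+[210,150];w=onz(f,*q,z);print(n,w.round(4),'jig',inv(w).round(4))
s=bot.grab_frame('side')
q=np.array((90,47))/4.7-.4+[205,185];w=onz(s,*q,.082);print('handle side',w,inv(w))
for p in((455,262),(565,212)):
    q=np.array(p)/4.7-.4+[205,185];w=onz(s,*q,.076);print('plate side',w,inv(w))
q=np.array((317,99))/4.7-.4+[205,185];w=onz(s,*q,.082);print('bush side',w,inv(w))
```

```text
[[ 0.6281  0.206 ]
 [ 0.6973 -0.1883]
 [ 0.55   -0.2145]
 [ 0.4783  0.1802]] [0.40025296 0.14955825 0.4011529 ]
det 0.9999999999999998
yaw 1.7471592384556798 org [0.58315401 0.0253764 ] res [[ 0.0009  0.0001]
 [-0.0001 -0.0004]
 [ 0.0004 -0.0003]
 [-0.0012  0.0006]]
pivot [0.5622 0.1486 0.041 ] jig [ 0.125 -0.001]
bush [0.5787 0.0555 0.082 ] jig [ 0.0305 -0.0009]
handle [0.4927 0.1678 0.082 ] jig [0.1561 0.064 ]
plateL [ 0.6358 -0.0907  0.076 ] jig [-0.1236 -0.0315]
plateR [ 0.5667 -0.1019  0.076 ] jig [-0.1224  0.0386]
wp [0.7295 0.2447 0.046 ] jig [ 0.1902 -0.1825]
handle side [0.49356714 0.17215326 0.082     ] [0.16021813 0.06244521]
plate side [ 0.56678859 -0.10424637  0.076     ] [-0.12474078  0.03885389]
plate side [ 0.63938589 -0.0911878   0.076     ] [-0.12462198 -0.03490844]
bush side [0.57844604 0.05993507 0.082     ] [ 0.03484863 -0.00142839]
```

```bash
cat >> h.py <<'E'
YAW=1.7472;ORG=np.array([.58315,.02538])
def j2w(x,y):
    c,s=np.cos(YAW),np.sin(YAW);return ORG+np.array([c*x-s*y,s*x+c*y])
def w2j(p):
    c,s=np.cos(YAW),np.sin(YAW);d=np.asarray(p)[:2]-ORG;return np.array([c*d[0]+s*d[1],-s*d[0]+c*d[1]])
def plan(w,yaw):
    from scipy.spatial.transform import Rotation as R
    s=bot.observe();r=R.from_euler('xyz',s['tool_rot']);t=R.from_euler('xyz',[np.pi,0,yaw])
    print('now',s['clock'],s['position'].round(4),s['tool_rot'].round(4),'F',s['force'].round(1),'q',np.round(s['qpos'],2),'w',s['grip_width'])
    print('travel mm',(r.inv().apply(np.array(w)-s['position'])*1000).round(1),'twist',(r.inv()*t).as_rotvec(degrees=True).round(2))
E
python3 - <<'E'
from h import *
w=j2w(.1567,.0624);print(w);plan([*w,.13],YAW-.47+np.pi/2)
E
```

```text
[0.49421906 0.16869761]
now 0.35 [0.1503 0.6066 0.2311] [-3.1413  0.      2.8988] F [-0.5 -0.5 -1.5] q [-1.4   0.52 -0.04  1.6   0.02  1.02 -0.11] w 0.08545616375635805
travel mm [-439.1 -342.3  101.3] twist [-0.02  0.    2.91]
```

Emit:
apply_moves([
  {"travel":[-0.04,-0.03,0],"twist":[0,0,0],"claw":0.036},
  {"travel":[-0.08,-0.062,0],"twist":[0,0,0],"claw":0.036},
  {"travel":[-0.12,-0.093,0],"twist":[0,0,0],"claw":0.036},
  {"travel":[-0.16,-0.125,0.01],"twist":[0,0,1],"claw":0.036},
  {"travel":[-0.2,-0.156,0.02],"twist":[0,0,1],"claw":0.036},
  {"travel":[-0.24,-0.187,0.03],"twist":[0,0,2],"claw":0.036},
  {"travel":[-0.28,-0.218,0.04],"twist":[0,0,2],"claw":0.036},
  {"travel":[-0.32,-0.25,0.05],"twist":[0,0,2.9],"claw":0.036},
  {"travel":[-0.36,-0.281,0.06],"twist":[0,0,2.9],"claw":0.036},
  {"travel":[-0.4,-0.312,0.07],"twist":[0,0,2.9],"claw":0.036},
])

```text
clock: 1.35
position: [0.4559, 0.2168, 0.1639]
tool_rot: [3.141, 0.0, 2.848]
force: [0.5, 1.1, 0.4]
grip_width: 0.0359
```

Run:
```python
from h import *
w=j2w(.1567,.0624);plan([*w,.13],YAW-.47+np.pi/2)
```

```text
now 1.35 [0.4559 0.2168 0.1639] [3.1412e+00 3.0000e-04 2.8484e+00] F [0.5 1.1 0.4] q [-0.61  0.43  0.07  1.98 -0.04  0.73  0.76] w 0.03593431011127989
travel mm [-50.6 -35.   33.9] twist [0.02 0.02 0.02]
```

Emit:
apply_moves([
  {"travel":[-0.02,-0.015,0.015],"twist":[0,0,0],"claw":0.036},
  {"travel":[-0.039,-0.03,0.031],"twist":[0,0,0],"claw":0.036},
  {"travel":[-0.039,-0.03,0.031],"twist":[0,0,0],"claw":0.036},
  {"travel":[-0.039,-0.03,0.031],"twist":[0,0,0],"claw":0.036},
])

```text
clock: 1.75
position: [0.4835, 0.1783, 0.1329]
tool_rot: [-3.141, -0.001, 2.847]
force: [-0.2, -0.2, -1.2]
grip_width: 0.036
```

Run:
```python
from h import *
w=j2w(.1567,.0624);plan([*w,.13],YAW-.47+np.pi/2)
s=bot.observe();f=bot.grab_frame('wrist');P=wpose(f,s)
im=f['frame'].copy();hsv=cv2.cvtColor(im,cv2.COLOR_BGR2HSV)
red=(((hsv[...,0]<8)|(hsv[...,0]>172))&(hsv[...,1]>120)&(hsv[...,2]>60)).astype(np.uint8)
n,l,st,ce=cv2.connectedComponentsWithStats(red)
for i in range(1,n):
    if st[i,4]>30:print(st[i],ce[i],w2j(onz(f,*ce[i],.082,P)))
for a in((.125,0,.041),(.0300,0,.082),(.1567,.0624,.082),(.17,.075,.016),(.17,-.075,.016)):
    q=proj(f,[*j2w(a[0],a[1]),a[2]],P);cv2.drawMarker(im,tuple(int(v) for v in q),(0,255,0),0,12)
cv2.imwrite('pics/w1.png',im)
```

```text
now 1.75 [0.4835 0.1783 0.1329] [-3.1413e+00 -5.0000e-04  2.8472e+00] F [-0.2 -0.2 -1.2] q [-0.52  0.49  0.07  1.98 -0.05  0.68  0.86] w 0.036007587509561546
travel mm [-13.   -6.1   2.9] twist [-0.02 -0.03 -0.05]
[263 220  20  34 546] [272.39377289 236.75274725] [0.16181991 0.06990101]
```

View pics/w1.png

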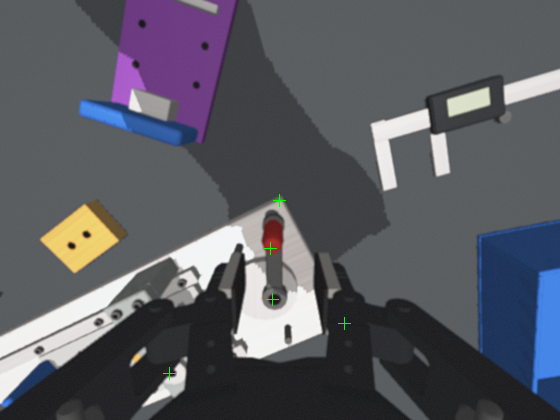

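Markers for the corner, pivot and handle top land on their features at (279,200), (272,298) and (271,248), so the frame holds. Next is centring over the handle and going down.

Emit:
apply_moves([
  {"travel":[-0.013,-0.006,0.0],"twist":[0,0,0],"claw":0.036},
  {"travel":[-0.013,-0.006,0.0],"twist":[0,0,0],"claw":0.036},
  {"travel":[-0.013,-0.006,0.0],"twist":[0,0,0],"claw":0.036},
])

```text
clock: 2.1
position: [0.4944, 0.1692, 0.1333]
tool_rot: [3.141, 0.0, 2.848]
force: [0.4, -0.5, 0.7]
grip_width: 0.0359
```

Run:
```python
from h import *
w=j2w(.1567,.0624);plan([*w,.05],YAW-.47+np.pi/2)
```

```text
now 2.1 [0.4944 0.1692 0.1333] [3.1412e+00 3.0000e-04 2.8480e+00] F [ 0.4 -0.5  0.7] q [-0.49  0.5   0.07  1.96 -0.05  0.68  0.88] w 0.03588737519263334
travel mm [ 0.1 -0.5 83.3] twist [0.02 0.02 0.  ]
```

Emit:
apply_moves([
  {"travel":[0,0,0.02],"twist":[0,0,0],"claw":0.036},
  {"travel":[0,0,0.04],"twist":[0,0,0],"claw":0.036},
  {"travel":[0,0,0.05],"twist":[0,0,0],"claw":0.036},
  {"travel":[0,0,0.06],"twist":[0,0,0],"claw":0.036},
  {"travel":[0,0,0.07],"twist":[0,0,0],"claw":0.036},
  {"travel":[0,0,0.08],"twist":[0,0,0],"claw":0.036},
  {"travel":[0,0,0.08],"twist":[0,0,0],"claw":0.036},
])

```text
clock: 2.8
position: [0.4938, 0.1688, 0.052]
tool_rot: [-3.141, -0.001, 2.848]
force: [0.4, 0.4, 0.1]
grip_width: 0.0358
```

Run:
```python
from h import *
w=j2w(.1567,.0624);plan([*w,.053],YAW-.47+np.pi/2)
s=bot.observe();f=bot.grab_frame('wrist');cv2.imwrite('pics/w2.png',f['frame'])
# rotation about pivot, in tool frame: tool x radial? rows for 6deg steps, tool y tangential lead 0
for a in range(6,61,6):
    a=np.radians(a);r=70;print(round(np.degrees(a)),[round(r*(1-np.cos(a)),1),round(r*np.sin(a),1)])
```

```text
now 2.8 [0.4938 0.1688 0.052 ] [-3.1407e+00 -1.1000e-03  2.8482e+00] F [0.4 0.4 0.1] q [-0.48  0.64  0.05  2.   -0.06  0.51  0.89] w 0.03584685901327443
travel mm [-0.4 -0.  -1. ] twist [-0.05 -0.06  0.01]
6 [np.float64(0.4), np.float64(7.3)]
12 [np.float64(1.5), np.float64(14.6)]
18 [np.float64(3.4), np.float64(21.6)]
24 [np.float64(6.1), np.float64(28.5)]
30 [np.float64(9.4), np.float64(35.0)]
36 [np.float64(13.4), np.float64(41.1)]
42 [np.float64(18.0), np.float64(46.8)]
48 [np.float64(23.2), np.float64(52.0)]
54 [np.float64(28.9), np.float64(56.6)]
60 [np.float64(35.0), np.float64(60.6)]
```

View pics/w2.png

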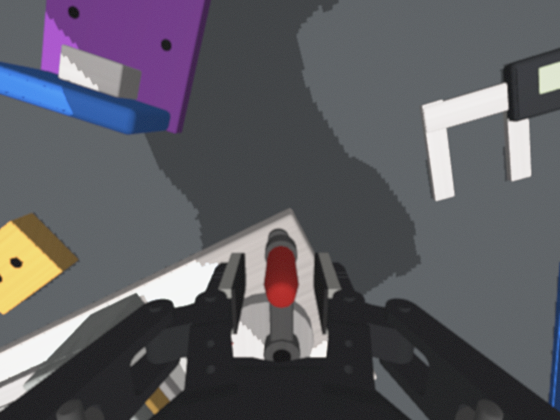

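The red handle at (281,275) stands between the two fingers, and nothing is touching. I'll turn about the pivot in 5° rows, with the trailing finger doing the pushing.

Emit:
apply_moves([
  {"travel":[-0.0003,0.0061,0],"twist":[0,0,5],"claw":0.036},
  {"travel":[-0.0011,0.0122,0],"twist":[0,0,10],"claw":0.036},
  {"travel":[-0.0024,0.0181,0],"twist":[0,0,15],"claw":0.036},
  {"travel":[-0.0042,0.0239,0],"twist":[0,0,20],"claw":0.036},
  {"travel":[-0.0066,0.0296,0],"twist":[0,0,25],"claw":0.036},
  {"travel":[-0.0094,0.035,0],"twist":[0,0,30],"claw":0.036},
  {"travel":[-0.0127,0.0402,0],"twist":[0,0,35],"claw":0.036},
  {"travel":[-0.0164,0.045,0],"twist":[0,0,40],"claw":0.036},
  {"travel":[-0.0205,0.0495,0],"twist":[0,0,45],"claw":0.036},
  {"travel":[-0.025,0.0536,0],"twist":[0,0,50],"claw":0.036},
])

```text
clock: 3.85
position: [0.5334, 0.213, 0.0534]
tool_rot: [-3.141, -0.0, 1.972]
force: [-4.0, -3.9, 1.9]
grip_width: 0.0362
```

Run:
```python
from h import *
th=.47+np.radians(50)
w=j2w(.125+.07*np.sin(th),.07*np.cos(th));plan([*w,.053],YAW-th+np.pi/2)
s=bot.observe();f=bot.grab_frame('wrist');cv2.imwrite('pics/w3.png',f['frame'])
```

```text
now 3.85 [0.5334 0.213  0.0534] [-3.1405e+00 -3.0000e-04  1.9718e+00] F [-4.  -3.9  1.9] q [-0.69  0.71  0.29  1.87 -0.34  0.61  0.22] w 0.03621168843344543
travel mm [-0.3  0.2  0.4] twist [-0.06 -0.02 -0.2 ]
```

View pics/w3.png

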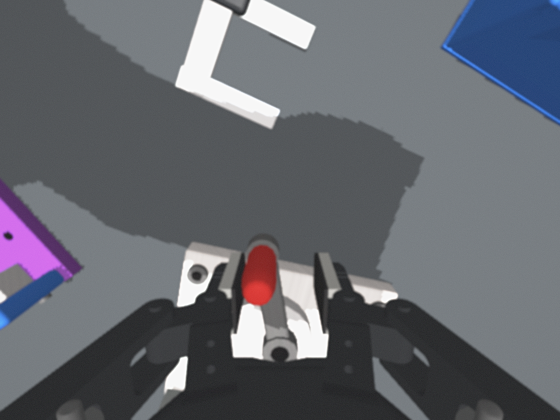

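The cam is turning: the handle at (260,275) is against the trailing finger, at about 5 N. Same arc again.

Emit:
apply_moves([
  {"travel":[-0.0003,0.0061,0],"twist":[0,0,5],"claw":0.036},
  {"travel":[-0.0011,0.0122,0],"twist":[0,0,10],"claw":0.036},
  {"travel":[-0.0024,0.0181,0],"twist":[0,0,15],"claw":0.036},
  {"travel":[-0.0042,0.0239,0],"twist":[0,0,20],"claw":0.036},
  {"travel":[-0.0066,0.0296,0],"twist":[0,0,25],"claw":0.036},
  {"travel":[-0.0094,0.035,0],"twist":[0,0,30],"claw":0.036},
  {"travel":[-0.0127,0.0402,0],"twist":[0,0,35],"claw":0.036},
  {"travel":[-0.0164,0.045,0],"twist":[0,0,40],"claw":0.036},
  {"travel":[-0.0205,0.0495,0],"twist":[0,0,45],"claw":0.036},
  {"travel":[-0.025,0.0536,0],"twist":[0,0,50],"claw":0.036},
])

```text
clock: 4.9
position: [0.5922, 0.2113, 0.0532]
tool_rot: [-3.14, 0.0, 1.101]
force: [-6.4, -0.9, -0.1]
grip_width: 0.0359
```

Run:
```python
from h import *
th=.47+np.radians(100)
w=j2w(.125+.07*np.sin(th),.07*np.cos(th));plan([*w,.053],YAW-th+np.pi/2)
```

```text
now 4.9 [0.5922 0.2113 0.0532] [-3.1400e+00  3.0000e-04  1.1014e+00] F [-6.4 -0.9 -0.1] q [-0.77  0.83  0.53  1.73 -0.59  0.75 -0.41] w 0.035909670799583716
travel mm [-0.1  0.7  0.2] twist [-0.09  0.02 -0.07]
```

Emit:
apply_moves([
  {"travel":[-0.0003,0.0061,0],"twist":[0,0,5],"claw":0.036},
  {"travel":[-0.0011,0.0122,0],"twist":[0,0,10],"claw":0.036},
  {"travel":[-0.0024,0.0181,0],"twist":[0,0,15],"claw":0.036},
  {"travel":[-0.0042,0.0239,0],"twist":[0,0,20],"claw":0.036},
  {"travel":[-0.0066,0.0296,0],"twist":[0,0,25],"claw":0.036},
  {"travel":[-0.0094,0.035,0],"twist":[0,0,30],"claw":0.036},
  {"travel":[-0.0127,0.0402,0],"twist":[0,0,35],"claw":0.036},
  {"travel":[-0.0164,0.045,0],"twist":[0,0,40],"claw":0.036},
  {"travel":[-0.0205,0.0495,0],"twist":[0,0,45],"claw":0.036},
  {"travel":[-0.025,0.0536,0],"twist":[0,0,50],"claw":0.036},
])

```text
clock: 5.9
position: [0.6288, 0.1655, 0.0531]
tool_rot: [-3.14, 0.001, 0.229]
force: [-3.8, 3.7, -0.6]
grip_width: 0.0361
```

Run:
```python
from h import *
th=.47+np.radians(150)
w=j2w(.125+.07*np.sin(th),.07*np.cos(th));plan([*w,.053],YAW-th+np.pi/2)
f=bot.grab_frame('wrist');cv2.imwrite('pics/w4.png',f['frame'])
```

```text
now 5.9 [0.6288 0.1655 0.0531] [-3.1398e+00  9.0000e-04  2.2910e-01] F [-3.8  3.7 -0.6] q [-0.79  0.94  0.74  1.67 -0.8   0.86 -1.05] w 0.03611042939156033
travel mm [0.3 1.2 0.1] twist [-0.11  0.05 -0.05]
```

View pics/w4.png

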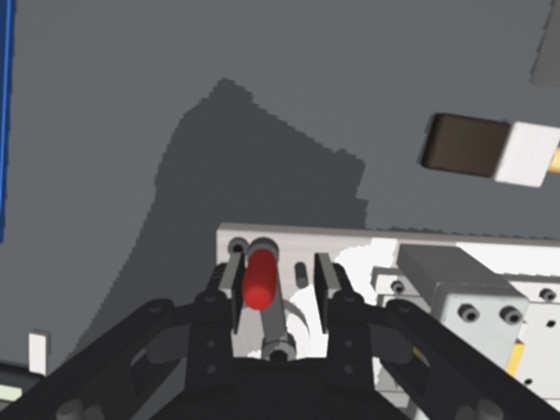

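The lever is about 10° short of the stop pin, which is at (302,275). Now in slow steps, watching the force.

Emit:
apply_moves([
  {"travel":[0,0.0024,0],"twist":[0,0,2],"claw":0.036},
  {"travel":[-0.0002,0.0049,0],"twist":[0,0,4],"claw":0.036},
  {"travel":[-0.0004,0.0073,0],"twist":[0,0,6],"claw":0.036},
  {"travel":[-0.0006,0.0086,0],"twist":[0,0,7],"claw":0.036},
  {"travel":[-0.0007,0.0098,0],"twist":[0,0,8],"claw":0.036},
])

```text
clock: 6.45
position: [0.631, 0.155, 0.0531]
tool_rot: [-3.142, -0.0, 0.09]
force: [-2.5, 4.0, 1.5]
grip_width: 0.0358
```

Emit:
apply_moves([
  {"travel":[0,0.0012,0],"twist":[0,0,1],"claw":0.036},
  {"travel":[0,0.0024,0],"twist":[0,0,2],"claw":0.036},
])

```text
clock: 6.65
position: [0.6312, 0.1526, 0.0531]
tool_rot: [-3.141, 0.0, 0.054]
force: [-3.4, 7.1, 1.1]
grip_width: 0.0363
```

Emit:
apply_moves([
  {"travel":[0,0.0012,0],"twist":[0,0,0],"claw":0.036},
  {"travel":[0,0.0012,0],"twist":[0,0,0],"claw":0.036},
])

```text
clock: 6.85
position: [0.6312, 0.1526, 0.053]
tool_rot: [-3.14, 0.0, 0.056]
force: [-3.5, 8.8, 1.3]
grip_width: 0.0359
```

Emit:
apply_moves([
  {"travel":[0,0.0015,0],"twist":[0,0,0],"claw":0.036},
  {"travel":[0,0.0015,0],"twist":[0,0,0],"claw":0.036},
])

```text
clock: 7.05
position: [0.6312, 0.1524, 0.053]
tool_rot: [-3.138, 0.0, 0.057]
force: [-3.7, 14.7, 2.0]
grip_width: 0.0362
```

Run:
```python
from h import *
print(j2w(.125,-.07));s=bot.observe();print(w2j(s['position']));plan([*j2w(.115,-.07),.053],YAW-np.pi+np.pi/2)
f=bot.grab_frame('wrist');P=wpose(f,s);im=f['frame'].copy()
q=proj(f,[*j2w(.125,-.07),.082],P);cv2.drawMarker(im,tuple(int(v) for v in q),(0,255,0),0,12)
cv2.imwrite('pics/w5.png',im)
```

```text
[0.63012741 0.16072446]
[ 0.11658952 -0.06962152]
now 7.05 [0.6312 0.1524 0.053 ] [-3.1384e+00  2.0000e-04  5.6700e-02] F [-3.7 14.7  2. ] q [-0.79  0.95  0.78  1.68 -0.84  0.88 -1.17] w 0.036207901178685616
travel mm [0.6 1.5 0. ] twist [-0.18  0.   -6.86]
```

View pics/w5.png

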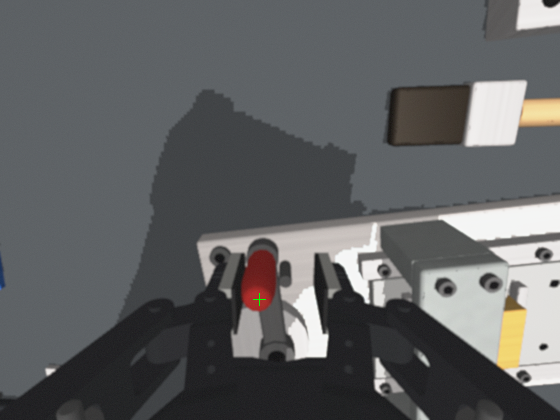

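The handle top coincides with the predicted end position at (260,299), the lever rests on the pin at (285,275), and the force rose to 15 N with no motion. The cam is at its stop. Backing off and lifting clear.

Emit:
apply_moves([
  {"travel":[0,-0.006,0],"twist":[0,0,0],"claw":0.036},
  {"travel":[0,-0.012,0],"twist":[0,0,0],"claw":0.036},
  {"travel":[0,-0.012,0],"twist":[0,0,0],"claw":0.036},
])

```text
clock: 7.4
position: [0.6309, 0.1624, 0.053]
tool_rot: [3.141, -0.0, 0.056]
force: [0.1, -0.4, 0.2]
grip_width: 0.0359
```

Run:
```python
from h import *
s=bot.observe();print(w2j(s['position']),s['force'])
f=bot.grab_frame('wrist');cv2.imwrite('pics/w6.png',f['frame'][200:,150:420])
```

```text
[ 0.12648179 -0.07102377] [ 0.05317006 -0.43576104  0.16869179]
```

View pics/w6.png

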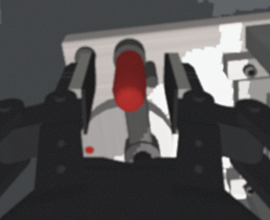

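Free of the handle on both sides, and the red dot (high point) now faces away from the carriage. Lifting.

Emit:
apply_moves([
  {"travel":[0,0,-0.02],"twist":[0,0,0],"claw":0.036},
  {"travel":[0,0,-0.05],"twist":[0,0,0],"claw":0.036},
  {"travel":[0,0,-0.09],"twist":[0,0,0],"claw":0.036},
  {"travel":[0,0,-0.12],"twist":[0,0,0],"claw":0.036},
  {"travel":[0,0,-0.12],"twist":[0,0,0],"claw":0.0},
])

```text
clock: 7.95
position: [0.6326, 0.1611, 0.1786]
tool_rot: [-3.141, -0.006, 0.054]
force: [1.6, -0.7, -0.9]
grip_width: 0.022
```

Run:
```python
from h import *
plan([*j2w(-.175,0),.173],YAW)
```

```text
now 7.95 [0.6326 0.1611 0.1786] [-3.1406 -0.0062  0.0545] F [ 1.6 -0.7 -0.9] q [-0.87  0.82  0.91  1.61 -0.71  1.07 -1.27] w 0.02202868857437787
travel mm [-35.5 306.5   5. ] twist [  0.26  -0.32 -96.98]
```

Emit:
apply_moves([
  {"travel":[-0.003,0.025,0],"twist":[0,0,-8],"claw":0.0},
  {"travel":[-0.006,0.05,0],"twist":[0,0,-16],"claw":0.0},
  {"travel":[-0.009,0.08,0],"twist":[0,0,-24],"claw":0.0},
  {"travel":[-0.012,0.11,0],"twist":[0,0,-32],"claw":0.0},
  {"travel":[-0.016,0.14,0],"twist":[0,0,-40],"claw":0.0},
  {"travel":[-0.02,0.17,0],"twist":[0,0,-48],"claw":0.0},
  {"travel":[-0.023,0.2,0],"twist":[0,0,-56],"claw":0.0},
  {"travel":[-0.026,0.23,0],"twist":[0,0,-64],"claw":0.0},
  {"travel":[-0.03,0.26,0],"twist":[0,0,-72],"claw":0.0},
  {"travel":[-0.033,0.28,0],"twist":[0,0,-80],"claw":0.0},
])

```text
clock: 8.95
position: [0.6126, -0.1227, 0.1738]
tool_rot: [3.141, 0.001, 1.455]
force: [0.7, 0.3, 0.1]
grip_width: -0.0002
```

Emit:
apply_moves([
  {"travel":[0,0,0],"twist":[0,0,-8],"claw":0.0},
  {"travel":[0,0,0],"twist":[0,0,-16],"claw":0.0},
  {"travel":[0,0,0],"twist":[0,0,-17],"claw":0.0},
  {"travel":[0,0,0],"twist":[0,0,-17],"claw":0.0},
])

```text
clock: 9.35
position: [0.6131, -0.12, 0.1734]
tool_rot: [3.141, 0.0, 1.745]
force: [0.1, -0.0, 0.0]
grip_width: 0.0
```

Run:
```python
from h import *
plan([*j2w(-.175,0),.173],YAW)
s=bot.observe();f=bot.grab_frame('wrist');P=wpose(f,s);im=f['frame'].copy()
hsv=cv2.cvtColor(im,cv2.COLOR_BGR2HSV)
blue=((hsv[...,0]>100)&(hsv[...,0]<125)&(hsv[...,1]>120)).astype(np.uint8)
n,l,st,ce=cv2.connectedComponentsWithStats(blue)
for i in range(1,n):
    if st[i,4]>200:print(st[i],ce[i].round(0))
for a in((-.23,.075,.016),(-.23,-.075,.016),(-.1295,.036,.076),(-.1295,-.036,.076)):
    q=proj(f,[*j2w(a[0],a[1]),a[2]],P);cv2.drawMarker(im,tuple(int(v) for v in q),(0,255,0),1,8)
cv2.imwrite('pics/w7.png',im)
```

```text
now 9.35 [ 0.6131 -0.12    0.1734] [3.1414e+00 2.0000e-04 1.7447e+00] F [ 0.1 -0.   0. ] q [-0.19  0.63  0.45  1.67 -0.33  0.91  0.55] w 2.0938986525134243e-05
travel mm [-26.6  -3.9   0.4] twist [ 0.01  0.01 -0.14]
[ 514   39   46  124 2931] [544. 118.]
[ 231  168   85   21 1456] [273. 179.]
[  16  256   73   66 1264] [ 51. 289.]
```

View pics/w7.png

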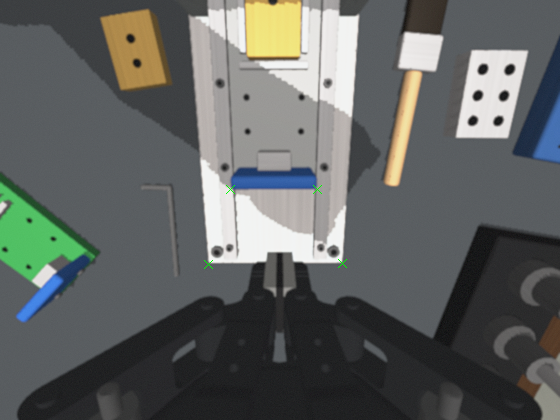

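The markers match the real plate's rear top edge (231–316, row 188) and the jig's rear corners at (208,264) and (342,264). So the push plate's rear face is at jig x ≈ -130 mm, about 35 mm behind its goal. The other blue plate, at (51,289), is on the green look-alike. Next I go back and down behind the right one.

Emit:
apply_moves([
  {"travel":[-0.027,-0.004,0],"twist":[0,0,0],"claw":0.0},
  {"travel":[-0.027,-0.004,0.02],"twist":[0,0,0],"claw":0.0},
  {"travel":[-0.027,-0.004,0.05],"twist":[0,0,0],"claw":0.0},
  {"travel":[-0.027,-0.004,0.08],"twist":[0,0,0],"claw":0.0},
  {"travel":[-0.027,-0.004,0.105],"twist":[0,0,0],"claw":0.0},
  {"travel":[-0.027,-0.004,0.125],"twist":[0,0,0],"claw":0.0},
  {"travel":[-0.027,-0.004,0.125],"twist":[0,0,0],"claw":0.0},
])

```text
clock: 10.1
position: [0.6126, -0.1464, 0.0456]
tool_rot: [-3.138, -0.001, 1.746]
force: [-0.3, 0.2, -0.5]
grip_width: -0.0003
```

Run:
```python
from h import *
plan([*j2w(-.141,0),.048],YAW);print(w2j(bot.observe()['position']))
```

```text
now 10.1 [ 0.6126 -0.1464  0.0456] [-3.1376e+00 -8.0000e-04  1.7463e+00] F [-0.3  0.2 -0.5] q [-0.09  0.8   0.36  1.72 -0.4   0.7   0.65] w -0.0003341290329992707
travel mm [33.3  1.1 -2.3] twist [-0.23 -0.05 -0.05]
[-0.17425898  0.00111181]
```

Emit:
apply_moves([
  {"travel":[0.008,0.001,0],"twist":[0,0,0],"claw":0.0},
  {"travel":[0.016,0.001,0],"twist":[0,0,0],"claw":0.0},
  {"travel":[0.022,0.001,0],"twist":[0,0,0],"claw":0.0},
  {"travel":[0.026,0.001,0],"twist":[0,0,0],"claw":0.0},
  {"travel":[0.029,0.001,0],"twist":[0,0,0],"claw":0.0},
  {"travel":[0.031,0.001,0],"twist":[0,0,0],"claw":0.0},
  {"travel":[0.033,0.001,0],"twist":[0,0,0],"claw":0.0},
  {"travel":[0.035,0.001,0],"twist":[0,0,0],"claw":0.0},
  {"travel":[0.037,0.001,0],"twist":[0,0,0],"claw":0.0},
  {"travel":[0.039,0.001,0],"twist":[0,0,0],"claw":0.0},
])

```text
clock: 11.1
position: [0.6082, -0.1088, 0.0481]
tool_rot: [3.141, 0.001, 1.748]
force: [0.1, -4.6, -1.1]
grip_width: -0.0001
```

Run:
```python
from h import *
plan([*j2w(-.106,0),.048],YAW);print(w2j(bot.observe()['position']))
```

```text
now 11.1 [ 0.6082 -0.1088  0.0481] [3.1414e+00 7.0000e-04 1.7480e+00] F [ 0.1 -4.6 -1.1] q [-0.16  0.79  0.36  1.76 -0.41  0.67  0.61] w -6.464286399324204e-05
travel mm [30.5 -1.1  0.1] twist [0.01 0.04 0.04]
[-0.1364788 -0.0011585]
```

Contact, with a 4.6 N push. The expected end is about 30 mm further on. Continuing at 20–30 mm/s.

Emit:
apply_moves([
  {"travel":[0.002,-0.0002,0],"twist":[0,0,0],"claw":0.0},
  {"travel":[0.0045,-0.0005,0],"twist":[0,0,0],"claw":0.0},
  {"travel":[0.007,-0.0008,0],"twist":[0,0,0],"claw":0.0},
  {"travel":[0.0095,-0.001,0],"twist":[0,0,0],"claw":0.0},
  {"travel":[0.012,-0.001,0],"twist":[0,0,0],"claw":0.0},
  {"travel":[0.0145,-0.001,0],"twist":[0,0,0],"claw":0.0},
  {"travel":[0.017,-0.001,0],"twist":[0,0,0],"claw":0.0},
  {"travel":[0.0195,-0.001,0],"twist":[0,0,0],"claw":0.0},
  {"travel":[0.0215,-0.001,0],"twist":[0,0,0],"claw":0.0},
  {"travel":[0.0235,-0.001,0],"twist":[0,0,0],"claw":0.0},
])

```text
clock: 12.1
position: [0.6031, -0.0852, 0.0481]
tool_rot: [3.142, 0.0, 1.749]
force: [1.3, -4.7, 1.4]
grip_width: 0.0002
```

Emit:
apply_moves([
  {"travel":[0.001,0,0],"twist":[0,0,0],"claw":0.0},
  {"travel":[0.002,0,0],"twist":[0,0,0],"claw":0.0},
  {"travel":[0.003,0,0],"twist":[0,0,0],"claw":0.0},
  {"travel":[0.004,0,0],"twist":[0,0,0],"claw":0.0},
])

```text
clock: 12.5
position: [0.6024, -0.0814, 0.0481]
tool_rot: [3.142, 0.0, 1.748]
force: [1.7, -4.2, 2.5]
grip_width: -0.0001
```

Emit:
apply_moves([
  {"travel":[0.001,0,0],"twist":[0,0,0],"claw":0.0},
  {"travel":[0.002,0,0],"twist":[0,0,0],"claw":0.0},
])

```text
clock: 12.7
position: [0.602, -0.0795, 0.0481]
tool_rot: [3.142, 0.0, 1.748]
force: [1.4, -5.2, 0.6]
grip_width: -0.0003
```

Emit:
apply_moves([
  {"travel":[0.001,0,0],"twist":[0,0,0],"claw":0.0},
  {"travel":[0.001,0,0],"twist":[0,0,0],"claw":0.0},
])

```text
clock: 12.9
position: [0.6018, -0.0783, 0.0481]
tool_rot: [3.142, -0.0, 1.749]
force: [0.7, -3.6, 1.7]
grip_width: -0.0001
```

Emit:
apply_moves([
  {"travel":[0.001,0,0],"twist":[0,0,0],"claw":0.0},
  {"travel":[0.001,0,0],"twist":[0,0,0],"claw":0.0},
])

```text
clock: 13.1
position: [0.6017, -0.0774, 0.0481]
tool_rot: [3.142, -0.0, 1.749]
force: [0.6, -4.6, 1.3]
grip_width: 0.0003
```

Emit:
apply_moves([
  {"travel":[0.001,0,0],"twist":[0,0,0],"claw":0.0},
  {"travel":[0.001,0,0],"twist":[0,0,0],"claw":0.0},
])

```text
clock: 13.3
position: [0.6016, -0.0769, 0.048]
tool_rot: [3.141, 0.001, 1.748]
force: [1.4, -6.7, 0.2]
grip_width: -0.0
```

Emit:
apply_moves([
  {"travel":[0.001,0,0],"twist":[0,0,0],"claw":0.0},
  {"travel":[0.001,0,0],"twist":[0,0,0],"claw":0.0},
  {"travel":[0.001,0,0],"twist":[0,0,0],"claw":0.0},
])

```text
clock: 13.6
position: [0.6016, -0.0768, 0.0481]
tool_rot: [3.141, 0.002, 1.748]
force: [3.2, -11.3, -1.3]
grip_width: -0.0001
```

Run:
```python
from h import *
s=bot.observe();print(w2j(s['position']),s['force'])
f=bot.grab_frame('wrist');cv2.imwrite('pics/w8.png',f['frame'])
```

```text
[-0.10384416 -0.00022724] [  3.20771297 -11.32850108  -1.26229372]
```

View pics/w8.png

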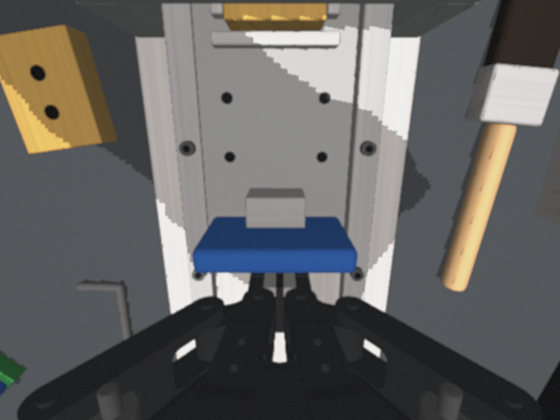

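The finger is on the plate's rear face and blocked at 11 N, at about the predicted spot. Back off and lift.

Emit:
apply_moves([
  {"travel":[-0.005,0,0],"twist":[0,0,0],"claw":0.0},
  {"travel":[-0.02,0,0],"twist":[0,0,0],"claw":0.0},
  {"travel":[-0.04,0,0],"twist":[0,0,0],"claw":0.0},
  {"travel":[-0.05,0,-0.03],"twist":[0,0,0],"claw":0.0},
  {"travel":[-0.05,0,-0.07],"twist":[0,0,0],"claw":0.0},
  {"travel":[-0.05,0,-0.11],"twist":[0,0,0],"claw":0.0},
  {"travel":[-0.05,0,-0.15],"twist":[0,0,0],"claw":0.0},
  {"travel":[-0.05,0,-0.18],"twist":[0,0,0],"claw":0.0},
  {"travel":[-0.05,0,-0.2],"twist":[0,0,0],"claw":0.0},
])

```text
clock: 14.55
position: [0.6104, -0.1255, 0.2505]
tool_rot: [3.14, 0.0, 1.748]
force: [0.3, 0.3, 0.1]
grip_width: -0.0003
```

Run:
```python
from h import *
s=bot.observe();print(s['position'],s['force'])
f=bot.grab_frame('wrist');P=wpose(f,s);im=f['frame'].copy()
for a in((-.095,.036,.076),(-.095,-.036,.076),(-.23,.075,.016),(-.23,-.075,.016)):
    q=proj(f,[*j2w(a[0],a[1]),a[2]],P);cv2.drawMarker(im,tuple(int(v) for v in q),(0,255,0),1,8)
t=bot.grab_frame('top');a=cv2.resize(t['frame'][150:245,210:370],None,fx=5,fy=5,interpolation=cv2.INTER_CUBIC)
f2=bot.grab_frame('side');b=cv2.resize(f2['frame'][185:295,205:375],None,fx=4.7,fy=4.7,interpolation=cv2.INTER_CUBIC)
cv2.imwrite('pics/w9.png',im);cv2.imwrite('pics/t9.png',a);cv2.imwrite('pics/s9.png',b)
```

```text
[ 0.61044275 -0.12545968  0.25053071] [0.25693038 0.33852194 0.06751387]
```

View pics/w9.png

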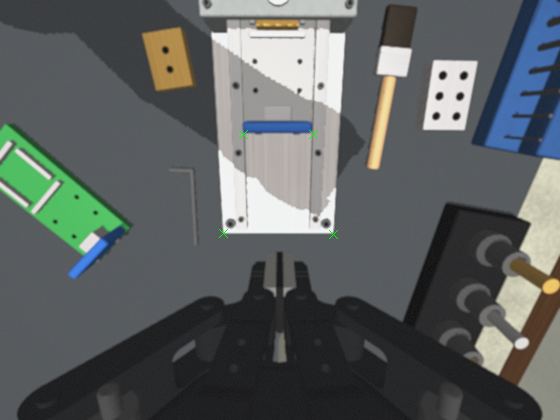

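View pics/t9.png

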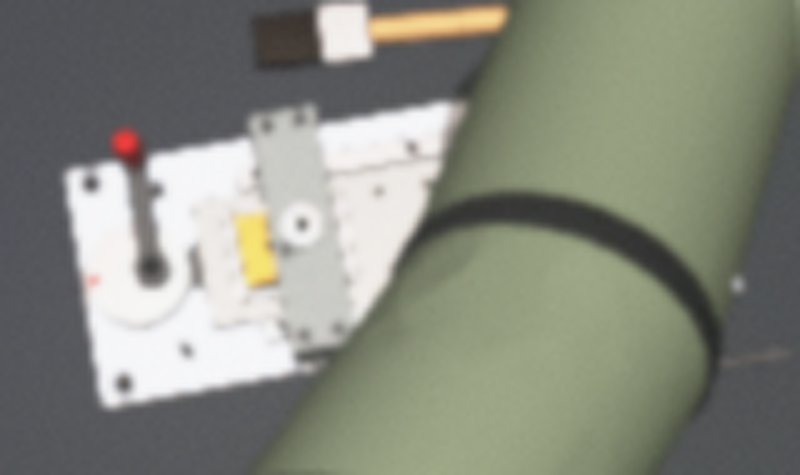

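View pics/s9.png

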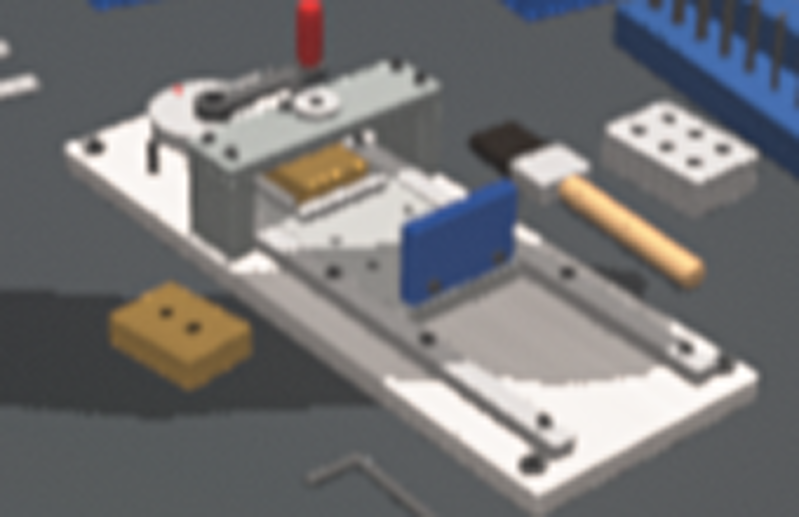

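Run:
```python
from h import *
t=bot.grab_frame('top')
for n,p,z in(('handle',(126,143),.082),('pivot',(152,268),.041),('nose front mid',(190,268),.028),('hidot',(93,281),.030)):
    w=onz(t,*(np.array(p)/5-.4+[210,150]),z);print(n,w2j(w).round(4))
```

```text
handle [ 0.1252 -0.0682]
pivot [0.1253 0.0008]
nose front mid [0.1033 0.0023]
hidot [ 0.163  -0.0002]
```

Run:
```python
from workcell import bot
print(bot.job_done())
```

```text
the job is handed in; nothing more can be done
None
```

The jig is set for the second hole: the cam is at its low point against the stop, and the carriage nose rests against it. I handed the job in at about 15 s of the 58 s allowed.

- **Cam:** I pushed the red handle clockwise with one fingertip, the handle standing loosely between the open fingers. At the stop the force rose to 15 N with no further motion. Afterwards the handle measured at jig (125, -68) mm against a nominal (125, -70), and the red dot faced away from the nose.
- **Carriage:** Only after that, I pushed the blue plate forward with closed fingertips at about 5 N until it was blocked, reaching 11 N. The nose front measured at jig x 103.3 mm against a nominal 103. The workpiece was in its nest and the carriage flat between the rails.
- **End state:** The gripper was lifted clear and the measured force was about zero. In the last views the nearby things on the bench were where they started; I did not measure them.

**One small disagreement:** the final push ended about 2 mm further forward than I predicted from the assumed finger depth. The image measurement of the nose did not show that offset.

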